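# Isolate the spindle drive and bring the circlip to its groove

### The job

First switch the isolator off by throwing its toggle handle over to the far side, away from the robot, and only then take the circlip pliers (with the circlip on their tips) from the stand. Squeeze the handles so that the circlip opens, lower it level over the upright axle stub until it lies around the groove, and stay there: the program finishes while still holding the pliers squeezed, with the circlip spread, level with the groove and clear of the axle. Do not bang the axle with it, and leave the ring gauge, the block and the bottle where they are.

Things in the scene. Friction and masses are not known exactly. Their poses are not given: they have to be found in the camera images.
- axle: Fixed drive unit: aluminium block 120 x 120 x 30 mm, on it a round grey bearing housing and bearing up to 54 mm (88 and 62 mm wide), and upright in the middle the bare steel axle stub, 40 mm in diameter, from 54 mm to its flat top at 98 mm, with a dark groove. Origin: centre of the underside, z up.
- groove (a point): Centre of the groove, on the axle's axis, 80 mm above the bench; the groove is 8 mm wide (76 to 84 mm high) and 33 mm in diameter; the 40 mm axle goes on 14 mm above it.
- isolator: Fixed isolator: grey box 120 (x) x 90 (y) x 50 mm high with a toggle handle on top. Origin: centre of its underside; its x axis points to the OFF side, which is the side away from the robot (turned by up to about 0.5 rad).
- toggle (a joint): Toggle handle: 10 mm rod; hinge 60 mm above the bench over the middle of the isolator's box, parallel to its y axis. 0 = ON, leaning 0.6 rad to the box's -x side (towards the robot); 1.2 = OFF, leaning 0.6 rad to +x. Over-centred: pushed past upright (0.6) it drops to the other stop; under 1 N moves it.
- toggle_tip (a point): Centre of the black ball, 24 mm in diameter, at the toggle's end, 70 mm from its hinge.
- stand: Fixed stand: grey plate 12 mm thick and, on the robot's side of the pliers, an aluminium upright 40 mm wide, 82 mm high, its outer face 23 mm from the pliers' axis, with a slot open to the top. The pliers stand on the plate, a 6 mm pin of their pivot loose in the slot: they lift straight out. Origin: underside, below the pliers' axis; axes as the pliers'.
- pliers: Loose circlip pliers standing upright, handles up, 150 mm tall, about 0.2 kg, with the circlip's eyes snapped on their two tips (they stay on). Origin: on the pliers' axis at the circlip's underside (12 mm above the bench in the stand); z up, y from handle to handle, x towards the circlip's middle. Pivot at z = 60 mm.
- handles (a point): Where to grip, from above, along y: midway between the handles, 122 mm above the pliers' origin. Handles: black bars 16 mm wide in x, from z = 98 to 147 mm; over their outer faces here about 61 mm when free (splayed, wider above), about 32 mm when fully squeezed (faces parallel).
- ring_center (a point): Centre of the circlip's opening at half thickness: 30.5 mm along x and 2 mm along z from the pliers' origin, fixed in their frame. The circlip is a level steel C-ring 4 mm thick, 5 mm wide; opening 46 mm across when spread by 0.2, only about 35 mm when free: it passes the 40 mm axle only when spread.
- lever_l (a joint): Spread of pliers and circlip, rad per half: 0 = handles free, 0.22 = handles squeezed to their stop. At 0.2 the circlip has 3 mm of room all round the axle. The spring asks about 4 N at the handles at first and 13 N at the stop; gripping with 20 N or more goes to the stop and does no harm.
- ring_gauge: Bystander: loose steel ring gauge, 48 mm wide, 18 mm high. Origin: centre of its underside.
- gauge_block: Bystander: loose dark steel block 30 x 60 x 35 mm. Origin: centre of its underside.
- oil_bottle: Bystander: loose white bottle, 44 mm wide, 110 mm high. Origin: centre of its underside.

How it is judged:
On the way, in this order (a step that is already met when the one before it is completed fails the run):
1. the isolator is switched off (value of joint toggle above 1 rad), for 0.2 s.
2. the circlip is held spread above the end of the axle, in line with it (value of joint lever_l above 0.13 rad and horizontal distance between ring_center and groove below 0.008 m and z of ring_center in the frame of groove above 0.016 m and contact force between the fingers and pliers above 2 N), for 0.05 s.
At the end, for the whole second after the job is handed in: Toggle off (above 1.0 rad); fingers hold the pliers squeezed (over 2 N, spread over 0.14 rad), upright within 0.12 rad and still; circlip's centre within 5 mm of the axle's axis and 4 mm of the groove's mid-height, pressing on the axle with less than 2 N (value of joint toggle above 1 rad and value of joint lever_l above 0.14 rad and contact force between the fingers and pliers above 2 N and horizontal distance between ring_center and groove below 0.005 m and z of ring_center in the frame of groove between -0.004 and 0.004 m and angle between pliers's own z axis and vertical below 0.12 rad and contact force between pliers and axle below 2 N and linear speed of pliers below 0.02 m/s); the arm keeps its last pose, push and grip.
It fails at once if the pliers are taken from the stand before the isolator is off (distance of pliers from where it was at the start of the episode above 0.03 m and value of joint toggle below 0.6 rad).
It fails at once if the axle is banged with the pliers or circlip (contact force between pliers and axle above 30 N).
It fails at once if a bystander is displaced (distance of any of ring_gauge, gauge_block, oil_bottle from where it was at the start of the episode above 0.03 m).
It also fails if it takes over 64 s, if anything falls off the work surface, if the arm or the gripper's body presses on something with over 40 N, if the wrist force passes 120 N, or if a joint passes its speed limit or range.

### The arm

A 7-joint arm with a two-finger parallel gripper is mounted at the origin on the work surface. World frame = base frame: x ahead of the robot, y to its left, z up, the work surface at z = 0. Lengths are in m, angles in rad, forces in N, time in s.
With the tool pointing down it reaches from about 0.425 to 0.875 m from the base axis. Payload 4.7 kg.
Tool frame: the origin (TCP) lies midway between the tips of the shut fingers; the grasp point (between the pads) lies 19 mm behind it; z points along the fingers, y is the line along which they close (so a half turn about z gives the same grasp; the last joint's range is limited). The gripper opens to 87 mm and grips with 3 to 60 N. Pads are 19 mm wide; open, the fingers measure 117 mm over their backs; the gripper's body (75 mm by 190 mm) begins 51 mm behind the grasp point.
Start: joints at [1.2, 0.321, -0.07, 1.45, 0.023, 1.371, -0.057], TCP at [0.244, -0.602, 0.223] pointing down, gripper open.
Joint ranges: [-2.86, 2.86], [-0.3, 2.09], [-1.38, 1.24], [0.06, 2.45], [-1.56, 4.7], [0.09, 2.05], [-2.69, 2.69]. Speed limits (rad/s): [2.57, 2.57, 3.14, 3.14, 3.14, 3.14, 3.14].

### API

Orientations are given as a rotation vector (axis times angle).
In Python, from bench import ctrl gives the robot as it stands.
- The arm moves only by the tool nudge_tcp, called after "Emit:" by a JSON object that holds its "fn" and its "kwargs", one argument or row to a line. Schema: {"type":"object","properties":{"segments":{"type":"array","items":{"type":"array","prefixItems":[{"type":"array","items":{"type":"number"},"minItems":3,"maxItems":3},{"type":"number"},{"type":"number"}],"minItems":3,"maxItems":3},"minItems":1,"maxItems":20},"grip_n":{"type":"number"},"only":{"type":"string"},"quiet":{"type":"boolean"},"lines":{"type":"string"}},"required":["segments"],"additionalProperties":false}. segments is a list of rows, 1 to 20 of them, each written [[dx, dy, dz], turn, opening]: dx, dy, dz in m, then a turn about the tool's z in rad, then the opening from 0.0 (shut) to 1.0 (fully open); each row is the pose to reach, as a shift and turn from the pose commanded when the call began, along the tool's axes at that moment; what a row does not reach only later rows make up. A row lasts 1/10 s, in which the tool goes at most 0.05 m and 0.15 rad, less where a joint would pass 70% of its speed; a pose out of reach is approached as far as the arm can. The fingers move at their own pace and stop on an object; grip_n is the grip in N (left out, the last holds). Time passes only in rows, so rows that do not move let the fingers close. The tool returns the time, the measured TCP pose, the force, the opening and the grip force at its end. only (a regular expression) keeps the lines of the reply that match it, lines (a string "A,B") keeps lines A to B, and quiet returns only ok. Input that does not fit is refused with a message, and nothing moves.
- ctrl.get_state(): the state, without advancing time (a new reading comes with each control period).
- ctrl.get_image(name): name is "scene" or "top" or "wrist"; returns the picture (400x640x3 uint8, red, green, blue); there is no depth.
- ctrl.camera_model(name): a dict with "vertical_fov" (degrees; the focal length in pixels is half the picture's height over the tangent of half this angle, whatever the lens; pixels are square), "cx", "cy" (the principal point, pixels), "rvec" (rotation vector, rad) and "tvec" (3), from world to camera coordinates, as OpenCV has them; the wrist camera has in their place "hand_eye" (4x4, takes a point from camera to tool coordinates, whose origin is the TCP and whose axes are the flange's). Camera axes: x right, y down, z forward; pixel columns grow to the right and rows downward; lengths in m; the calibration is good to about 2 mm. A picture is of the moment at which its call begins: read the wrist's pose just before it. camera_model takes no time and is no camera call.
- ctrl.close_job(): hands the job in; it is judged then, once.
The state is a dict: "time": time; "joint_positions": joint angles; "qd": joint speeds; "joint_torque": joint torques, N m; "position": TCP position; "tool_rot": TCP orientation; "ft_force": force on the tool from outside, world axes, zero at the start; "torque": the same for the moment, N m; "grip_width": opening from 0.0 (shut) to 1.0 (fully open); "grip_force": force on a finger pad.
Only numpy, scipy, OpenCV 4.12 (cv2) and the standard library are available. Lean on these libraries where they do the work, as an engineer would, in place of code of your own. Each camera call takes 0.05 s, during which the arm holds its last target. There are 200 camera calls.

## Working session

There is one attempt and no reset: what is moved stays moved. The work goes in short steps, Python scripts to look and compute and a tool call to move; the robot and the scene stay as the last step left them, time stands still between calls to the robot, and variables do not carry over. Pictures are saved under pics/ and viewed, at most 10 in all, crops included, and the job is handed in when it is done.

```bash
ls; mkdir -p pics
```

Run:
```python
from bench import ctrl
import cv2,numpy as np
s=ctrl.get_state();print(s['time'],s['position'],s['tool_rot'],s['grip_width'])
for n in ('scene','top','wrist'):
    m=ctrl.camera_model(n);print(n,m)
    cv2.imwrite(f'pics/{n}0.png',ctrl.get_image(n)[:,:,::-1])
```

```text
bench.py
pics
0.0 [ 0.24373701 -0.60194875  0.22142771] [-3.08173495e+00 -6.00404951e-01  7.59357919e-04] 1.004680409344741
scene {'vertical_fov': 52.69598657073414, 'cx': 315.2161050563307, 'cy': 200.9470748839344, 'rvec': array([ 2.34638486,  0.63404543, -0.24441873]), 'tvec': array([-0.56578628, -0.17354776,  1.18495583])}
top {'vertical_fov': 50.616938386995706, 'cx': 325.080943595321, 'cy': 201.55030586469255, 'rvec': array([ 2.12536782, -2.1139441 ,  0.13190213]), 'tvec': array([0.01950152, 0.62227728, 0.89671814])}
wrist {'vertical_fov': 67.32088846483418, 'cx': 325.22062509051125, 'cy': 202.87768296751943, 'hand_eye': array([[ 1.20204359e-03, -9.57500000e-01, -2.88430764e-01,
         7.90148757e-02],
       [ 9.99999237e-01,  1.06857437e-03,  6.20192881e-04,
        -4.89607260e-04],
       [-2.85624960e-04, -2.88431290e-01,  9.57500553e-01,
        -1.62687262e-01],
       [ 0.00000000e+00,  0.00000000e+00,  0.00000000e+00,
         1.00000000e+00]])}
```

View pics/scene0.png

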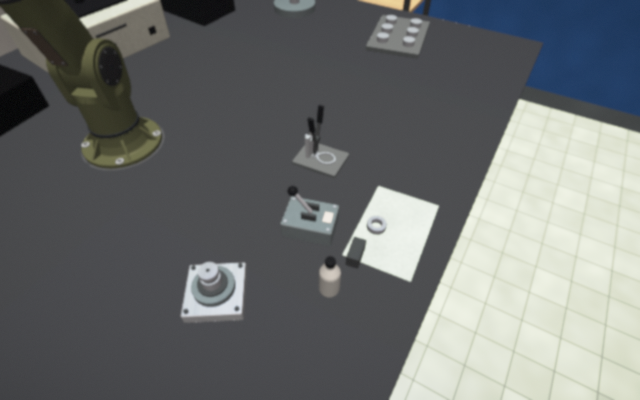

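View pics/top0.png

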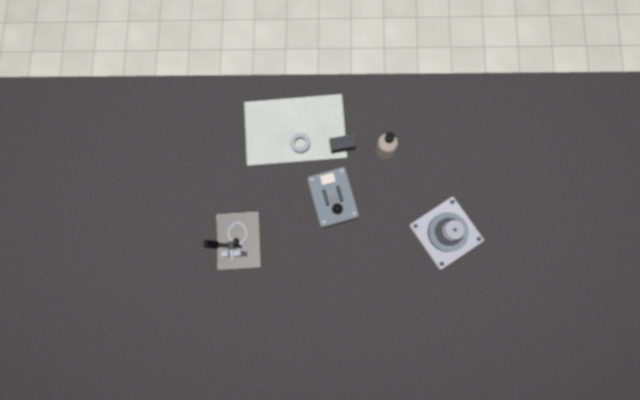

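The scene view shows the isolator (ball at 292,191), pliers (handles 318,120), axle top (207,270), bottle and block. The top view shows the ball at (337,209), axle top (454,230), circlip at (237,233) and handles around (209,244)–(237,243).

Create h.py:
```python
from bench import ctrl
import cv2,numpy as np
from scipy.spatial.transform import Rotation as R
def tool(s=None):
    s=s or ctrl.get_state(); return R.from_rotvec(s['tool_rot']).as_matrix(),np.array(s['position'])
def cam(n,T=None):
    m=ctrl.camera_model(n); f=200/np.tan(np.radians(m['vertical_fov']/2))
    if n=='wrist':
        Rt,p=T or tool(); H=np.array(m['hand_eye']); Rc=Rt@H[:3,:3]; o=Rt@H[:3,3]+p
    else:
        Rw=R.from_rotvec(m['rvec']).as_matrix(); Rc=Rw.T; o=-Rw.T@np.array(m['tvec'])
    return f,m['cx'],m['cy'],Rc,o
def ray(c,uv):
    f,cx,cy,Rc,o=c; d=Rc@np.array([(uv[0]-cx)/f,(uv[1]-cy)/f,1]); return o,d/np.linalg.norm(d)
def plane(c,uv,z):
    o,d=ray(c,uv); return o+d*(z-o[2])/d[2]
def proj(c,P):
    f,cx,cy,Rc,o=c; q=Rc.T@(np.array(P)-o); return np.array([cx+f*q[0]/q[2],cy+f*q[1]/q[2]])
def tri(rs):
    A=sum(np.eye(3)-np.outer(d,d) for o,d in rs); b=sum((np.eye(3)-np.outer(d,d))@o for o,d in rs)
    P=np.linalg.solve(A,b); return P,[np.linalg.norm(np.cross(P-o,d)) for o,d in rs]
```

Run:
```python
from h import *
np.set_printoptions(precision=4,suppress=True)
S,T=cam('scene'),cam('top');print(S[4],T[4])
for n,a,b in (('ball',(292,191),(337,209)),('axle',(207,268),(454,230)),('ring',(326,158),(237,233)),('h1',(320,108),(209,244)),('h2',(311,120),(236,243)),('bottlecap',(330,262),(390,137))):
    print(n,*tri([ray(S,a),ray(T,b)]))
for n,b in (('block',(342,144)),('gauge',(300,143))): print(n,plane(T,b,.02))
print('iso corners',[plane(T,b,.05)[:2] for b in ((309,178),(344,169),(357,215),(322,225))])
print(tool())
```

```text
[ 0.9526 -0.5046  0.7695] [ 0.4696 -0.0131  0.9854]
ball [ 0.5971 -0.0038  0.1133] [np.float64(0.001001356289166049), np.float64(0.0010013562891659153)]
axle [ 0.5558 -0.2472  0.0979] [np.float64(0.0009916621286106802), np.float64(0.0009916621286106928)]
ring [0.5549 0.23   0.0084] [np.float64(0.0007513520606711836), np.float64(0.0007513520606711328)]
h1 [0.5213 0.2511 0.1494] [np.float64(0.0018711530765148413), np.float64(0.001871153076514942)]
h2 [0.5245 0.1982 0.1468] [np.float64(0.00287574134614106), np.float64(0.0028757413461409777)]
bottlecap [ 0.7564 -0.1175  0.1016] [np.float64(0.0011476330834781453), np.float64(0.0011476330834782145)]
block [ 0.7651 -0.0148  0.02  ]
gauge [0.7679 0.0848 0.02  ]
iso corners [array([0.6763, 0.0598]), array([ 0.6972, -0.0194]), array([ 0.5922, -0.0484]), array([0.5695, 0.0293])]
(array([[ 0.9269,  0.3754, -0.0006],
       [ 0.3754, -0.9269,  0.0013],
       [-0.0001, -0.0014, -1.    ]]), array([ 0.2438, -0.6021,  0.2217]))
```

Run:
```python
import cv2
a=cv2.imread('pics/top0.png')[160:290,190:500]
b=cv2.imread('pics/scene0.png')[90:220,270:410]
a=cv2.resize(a,None,fx=2.5,fy=2.5,interpolation=2);b=cv2.resize(b,None,fx=2,fy=2,interpolation=2)
import numpy as np
o=np.zeros((a.shape[0]+b.shape[0],a.shape[1],3),np.uint8);o[:a.shape[0]]=a;o[a.shape[0]:,:b.shape[1]]=b
w=cv2.resize(cv2.imread('pics/wrist0.png'),(400,250));o[a.shape[0]:a.shape[0]+250,300:700]=w
cv2.imwrite('pics/c1.png',o);print(o.shape)
```

```text
(585, 775, 3)
```
View pics/c1.png

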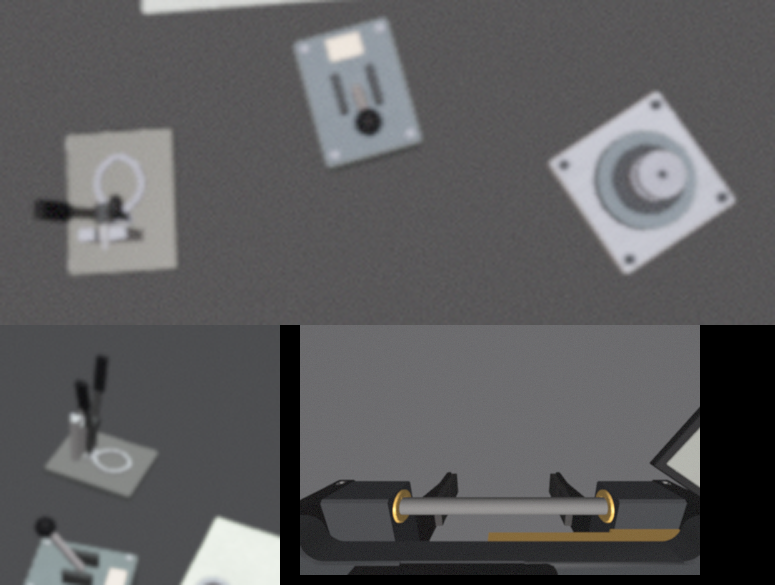

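The crop shows the ball at top (337.2,208.8), and the handles splay along the image row (≈ world y). The isolator's x axis yaws ≈0.27.

Run:
```python
from h import *
Rt,p=tool(); d=np.array([np.cos(.272),np.sin(.272),0]); b=np.array([.5965,-.0045,0])
for a,z in ((-.06,.2),(-.06,.1),(.035,.1),(.055,.1),(-.06,.1),(-.06,.22)):
    print(a,z,np.round(Rt.T@(b+a*d+[0,0,z]-p),3))
```

```text
-0.06 0.2 [ 0.492 -0.428  0.022]
-0.06 0.1 [ 0.492 -0.428  0.122]
0.035 0.1 [ 0.586 -0.417  0.122]
0.055 0.1 [ 0.606 -0.415  0.122]
-0.06 0.1 [ 0.492 -0.428  0.122]
-0.06 0.22 [ 0.492 -0.428  0.002]
```

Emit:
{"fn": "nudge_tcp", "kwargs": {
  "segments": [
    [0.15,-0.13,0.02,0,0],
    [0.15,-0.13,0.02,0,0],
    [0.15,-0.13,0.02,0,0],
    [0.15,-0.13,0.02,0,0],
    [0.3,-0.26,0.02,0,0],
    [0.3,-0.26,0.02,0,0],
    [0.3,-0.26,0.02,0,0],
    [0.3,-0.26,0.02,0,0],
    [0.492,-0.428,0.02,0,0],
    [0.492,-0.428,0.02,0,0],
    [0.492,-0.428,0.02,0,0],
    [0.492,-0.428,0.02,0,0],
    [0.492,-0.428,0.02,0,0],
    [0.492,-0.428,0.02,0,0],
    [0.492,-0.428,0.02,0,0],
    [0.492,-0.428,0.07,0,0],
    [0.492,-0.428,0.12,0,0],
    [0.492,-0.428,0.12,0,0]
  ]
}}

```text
refused: segments[0]: [0.15, -0.13, 0.02, 0, 0] is too long (schema: maxItems 3). Nothing was moved.
```

Wrong form. The message asks for rows with the three-number parts in brackets of their own, so I'll send the same numbers that way.

Emit:
{"fn": "nudge_tcp", "kwargs": {
  "segments": [
    [[0.15,-0.13,0.02],0,0],
    [[0.15,-0.13,0.02],0,0],
    [[0.15,-0.13,0.02],0,0],
    [[0.15,-0.13,0.02],0,0],
    [[0.3,-0.26,0.02],0,0],
    [[0.3,-0.26,0.02],0,0],
    [[0.3,-0.26,0.02],0,0],
    [[0.3,-0.26,0.02],0,0],
    [[0.492,-0.428,0.02],0,0],
    [[0.492,-0.428,0.02],0,0],
    [[0.492,-0.428,0.02],0,0],
    [[0.492,-0.428,0.02],0,0],
    [[0.492,-0.428,0.02],0,0],
    [[0.492,-0.428,0.02],0,0],
    [[0.492,-0.428,0.02],0,0],
    [[0.492,-0.428,0.07],0,0],
    [[0.492,-0.428,0.12],0,0],
    [[0.492,-0.428,0.12],0,0]
  ]
}}

```text
time: 1.95
position: [0.533, -0.0236, 0.0961]
tool_rot: [-3.081, -0.596, 0.021]
ft_force: [-1.5, 0.0, 0.2]
grip_width: 0.006
grip_force: 0.0
```

Run:
```python
from h import *
Rt,p=tool(); print(p,Rt[:,0]); d=np.array([np.cos(.272),np.sin(.272),0]); b=np.array([.5965,-.0045,0])
for a,z in ((-.06,.1),(.035,.1),(.055,.1)):
    print(a,z,np.round(Rt.T@(b+a*d+[0,0,z]-p),3))
```

```text
[ 0.53299467 -0.02357797  0.09611058] [ 0.9278353   0.37277546 -0.0126536 ]
-0.06 0.1 [ 0.006 -0.001 -0.004]
0.035 0.1 [ 0.101  0.01  -0.005]
0.055 0.1 [ 0.121  0.012 -0.005]
```

Emit:
{"fn": "nudge_tcp", "kwargs": {
  "segments": [
    [[0.02,0.002,-0.005],0,0],
    [[0.04,0.004,-0.005],0,0],
    [[0.055,0.006,-0.005],0,0],
    [[0.07,0.007,-0.005],0,0],
    [[0.085,0.009,-0.005],0,0],
    [[0.1,0.01,-0.005],0,0],
    [[0.115,0.012,-0.005],0,0],
    [[0.115,0.012,-0.005],0,0],
    [[0.115,0.012,-0.005],0,0],
    [[0.08,0.01,-0.03],0,0],
    [[0.08,0.01,-0.08],0,0],
    [[0.08,0.01,-0.13],0,0],
    [[0.03,0.01,-0.13],0,1],
    [[0,-0.04,-0.13],0,1],
    [[0,-0.09,-0.13],0,1],
    [[0,-0.14,-0.13],0,1],
    [[0,-0.14,-0.13],0,1],
    [[0,-0.14,-0.13],0,1]
  ]
}}

```text
time: 3.75
position: [0.4857, 0.1099, 0.2335]
tool_rot: [3.08, 0.606, 0.002]
ft_force: [-0.5, -1.6, -0.3]
grip_width: 0.464
grip_force: 0.0
```

Run:
```python
from h import *
Rt,p=tool(); print(p,Rt[:,0])
for n in ('top','wrist'): cv2.imwrite(f'pics/{n}1.png',ctrl.get_image(n)[:,:,::-1])
a=cv2.imread('pics/top1.png')[150:280,190:380];a=cv2.resize(a,(380,260));w=cv2.resize(cv2.imread('pics/wrist1.png'),(420,262))[:260]
cv2.imwrite('pics/c2.png',np.hstack([a,w]))
```

```text
[0.48574708 0.10988874 0.23351602] [0.92557076 0.37857343 0.00096494]
```

View pics/c2.png

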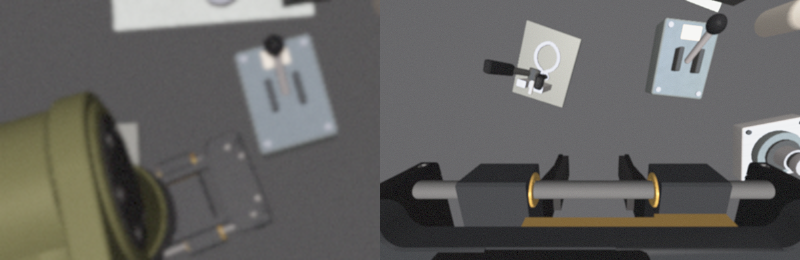

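The toggle ball now lies at the far (OFF) side. Next: two squared wrist views of the pliers.

Emit:
{"fn": "nudge_tcp", "kwargs": {
  "segments": [
    [[-0.018,-0.051,-0.027],0.31,1],
    [[-0.018,-0.051,-0.027],0.31,1],
    [[-0.018,-0.051,-0.027],0.31,1],
    [[-0.018,-0.051,-0.027],0.31,1],
    [[-0.018,-0.051,-0.027],0.31,1]
  ]
}}

```text
time: 4.35
position: [0.4516, 0.147, 0.2588]
tool_rot: [3.139, 0.116, -0.002]
ft_force: [-0.3, -0.3, 0.0]
grip_width: 0.97
grip_force: 0.0
```

Run:
```python
from h import *
Rt,p=tool(); np.savez('v1.npz',R=Rt,p=p); cv2.imwrite('pics/w2.png',ctrl.get_image('wrist')[:,:,::-1]); print(p,Rt[:,0])
```

```text
[0.4515719  0.14704909 0.25875227] [ 0.99726787  0.07385697 -0.00139367]
```

Emit:
{"fn": "nudge_tcp", "kwargs": {
  "segments": [
    [[0.01,-0.119,0],0,1],
    [[0.01,-0.119,0],0,1],
    [[0.01,-0.119,0],0,1],
    [[0.01,-0.119,0],0,1],
    [[0.01,-0.119,0],0,1]
  ]
}}

```text
time: 4.9
position: [0.4524, 0.2676, 0.2587]
tool_rot: [3.139, 0.118, -0.003]
ft_force: [0.1, -0.4, 0.1]
grip_width: 0.998
grip_force: 0.0
```

Run:
```python
from h import *
Rt,p=tool(); np.savez('v2.npz',R=Rt,p=p); cv2.imwrite('pics/w3.png',ctrl.get_image('wrist')[:,:,::-1]); print(p,Rt[:,0])
a=cv2.imread('pics/w2.png')[:290];b=cv2.imread('pics/w3.png')[:290]
cv2.imwrite('pics/c3.png',np.vstack([a,b]))
```

```text
[0.45237136 0.26756896 0.25866986] [ 0.9971741   0.07510399 -0.00178959]
```

View pics/c3.png

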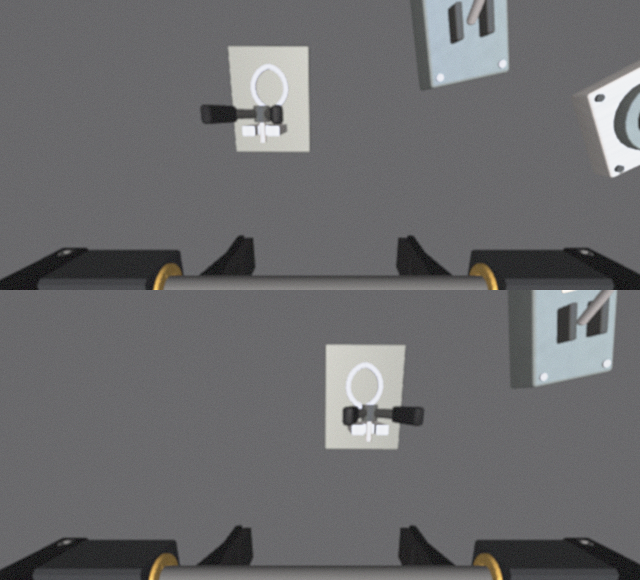

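Both handles, ring, plate and upright are visible (view 1: handles at 201–237 and 270–283, row 113; view 2: 343–357 and 393–423, row 413−290=123). Now measuring by masks.

Run:
```python
from h import *
np.set_printoptions(precision=4,suppress=True)
C=[];B=[]
for i,(x0,x1,y0,y1) in ((2,(190,320,35,165)),(3,(310,440,45,170))):
    v=np.load(f'v{i-1}.npz'); c=cam('wrist',(v['R'],v['p'])); C.append(c)
    im=cv2.imread(f'pics/w{i}.png')[y0:y1,x0:x1]; g=im.max(2)
    n,l,s,ce=cv2.connectedComponentsWithStats((g<42).astype(np.uint8))
    for k in range(1,n):
        if s[k,4]>40: print(i,'blk',s[k,:2]+[x0,y0],s[k,2:],ce[k]+[x0,y0])
    hsv=cv2.cvtColor(im,cv2.COLOR_BGR2HSV)
    # plate
    m=(g>125).astype(np.uint8); m=cv2.morphologyEx(m,cv2.MORPH_CLOSE,np.ones((15,15)))
    q=max(cv2.findContours(m,0,2)[0],key=cv2.contourArea); r=cv2.approxPolyDP(q,6,True)[:,0]+[x0,y0]
    P=np.array([plane(c,t,.012)[:2] for t in r]); print('plate',r.tolist(),P.tolist())
    # ring
    m=(g>195).astype(np.uint8)
    n,l,s,ce=cv2.connectedComponentsWithStats(m)
    for k in range(1,n):
        if s[k,4]>20:
            x,y,w,h=s[k,:4]; print('brt',s[k]+[x0,y0,0,0,0], plane(c,(x0+x+(w-1)/2,y0+y),.014)[:2],'w',plane(c,(x0+x,y0+y+h/2),.014)[1]-plane(c,(x0+x+w-1,y0+y+h/2),.014)[1])
```

```text
2 blk [209 106] [ 27  17 348] [222.2069 113.5833]
plate [[229, 45], [236, 151], [308, 152], [308, 47]] [[0.6001007370595096, 0.2769111113984169], [0.47098827267794696, 0.26972768656511303], [0.47695502781947363, 0.1724994658372628], [0.6051734311846537, 0.18001094301923884]]
brt [ 230   47   78  104 6215] [0.6012 0.2281] w 0.09848340342109718
3 blk [353 118] [ 5 14 49] [354.9388 124.1633]
3 blk [393 118] [ 22  16 258] [403.3333 124.845 ]
plate [[326, 54], [325, 158], [396, 159], [392, 117], [401, 114], [405, 55]] [[0.5997065388293882, 0.2779209017853668], [0.471302315989904, 0.2693635693012523], [0.4773212108606356, 0.17272766474561407], [0.5315436586427233, 0.18591086314750735], [0.5361811563353746, 0.17471288142752095], [0.60606361479654, 0.18023571799542104]]
brt [ 327   56   76  102 4933] [0.6008 0.2304] w 0.09661691520168403
brt [373 134  17  14 160] [0.5089 0.1978] w 0.0212789947868601
```

Run:
```python
from h import *
np.set_printoptions(precision=4,suppress=True)
for i,(x0,x1,y0,y1) in ((2,(190,320,35,165)),(3,(310,440,45,170))):
    v=np.load(f'v{i-1}.npz'); c=cam('wrist',(v['R'],v['p']))
    im=cv2.imread(f'pics/w{i}.png')[y0:y1,x0:x1]; g=im.max(2).astype(int)
    for rr in ((108,118) if i==2 else (118,128)):
        print(i,rr,'cols from',x0, g[rr-y0-1:rr-y0+2].mean(0).astype(int).tolist())
    # ring: bright low-saturation bluish vs beige plate
    b=im.astype(int); m=((b[:,:,0]-b[:,:,2]>3)&(g>170)).astype(np.uint8)
    n,l,s,ce=cv2.connectedComponentsWithStats(m)
    for k in range(1,n):
        if s[k,4]>15: print('blu',s[k]+[x0,y0,0,0,0],ce[k]+[x0,y0])
    k=(g<60).astype(np.uint8); n,l,s,ce=cv2.connectedComponentsWithStats(k)
    for j in range(1,n):
        if s[j,4]>15: print('blk60',s[j]+[x0,y0,0,0,0],ce[j]+[x0,y0])
a=cv2.resize(cv2.imread('pics/w2.png')[35:165,190:320],(400,400),interpolation=0);b=cv2.resize(cv2.imread('pics/w3.png')[45:175,310:440],(400,400),interpolation=0)
cv2.imwrite('pics/c4.png',np.hstack([a,b]))
```

```text
2 108 cols from 190 [106, 107, 105, 108, 106, 109, 107, 109, 107, 98, 78, 59, 55, 52, 57, 58, 55, 53, 51, 46, 42, 32, 35, 32, 26, 33, 33, 33, 34, 35, 36, 34, 30, 35, 33, 32, 33, 38, 34, 33, 36, 37, 33, 41, 61, 91, 123, 151, 155, 156, 155, 157, 157, 160, 164, 165, 167, 167, 167, 168, 169, 165, 151, 124, 101, 100, 107, 114, 117, 115, 115, 117, 114, 111, 110, 104, 92, 84, 77, 74, 69, 62, 60, 67, 74, 74, 70, 61, 62, 55, 53, 82, 133, 183, 200, 206, 205, 205, 202, 204, 203, 208, 203, 203, 204, 206, 203, 205, 205, 204, 205, 205, 207, 205, 207, 208, 207, 201, 177, 138, 108, 107, 107, 107, 109, 108, 107, 108, 108, 106]
2 118 cols from 190 [109, 107, 108, 105, 108, 108, 108, 107, 109, 104, 95, 77, 54, 55, 58, 60, 61, 60, 60, 55, 52, 43, 34, 29, 33, 34, 34, 33, 38, 36, 33, 36, 35, 32, 42, 28, 35, 34, 36, 34, 36, 32, 35, 34, 31, 39, 56, 87, 109, 116, 116, 113, 114, 120, 123, 125, 124, 128, 123, 125, 124, 127, 127, 125, 107, 93, 102, 113, 117, 116, 119, 117, 113, 109, 107, 97, 86, 78, 68, 64, 46, 42, 54, 62, 73, 76, 76, 71, 63, 53, 49, 53, 95, 150, 193, 206, 206, 204, 202, 204, 204, 205, 203, 204
[... 1230 characters left out ...]
64, 69, 72, 73, 71, 61, 54, 40, 34, 33, 37, 62, 102, 133, 137, 114, 89, 84, 98, 104, 113, 116, 118, 116, 115, 115, 112, 109, 105, 94, 102, 131, 150, 156, 157, 152, 151, 150, 144, 136, 134, 129, 123, 115, 110, 92, 59, 39, 31, 36, 36, 33, 37, 37, 38, 38, 36, 38, 35, 38, 40, 35, 36, 36, 37, 39, 38, 44, 53, 54, 62, 59, 59, 58, 56, 51, 59, 81, 100, 108, 109, 107, 108, 109, 108, 107, 107, 108, 108, 108, 107, 108, 109, 107]
blu [345  72  38  47 556] [364.1529  93.8004]
blu [368 131   7  20  70] [370.2714 138.8143]
blu [351 134  16  11 153] [358.3922 139.0915]
blu [376 134  13  12 129] [381.8295 139.4109]
blk60 [344 117  15  18 134] [351.7164 124.9851]
blk60 [392 117  31  18 449] [406.8775 125.1247]
```

View pics/c4.png

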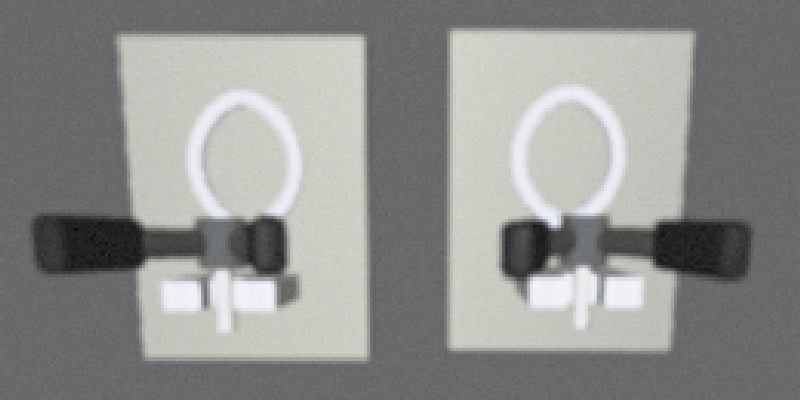

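The crop shows lighter top faces: handles at view‑1 (206,114) and (275.5,114), view‑2 (348,125) and (418,125). Ring columns are 251–288 and 345–382.

Run:
```python
from h import *
np.set_printoptions(precision=4,suppress=True)
C=[]
for i in (1,2):
    v=np.load(f'v{i}.npz'); C.append(cam('wrist',(v['R'],v['p'])))
f=lambda a,b:tri([ray(C[0],a),ray(C[1],b)])
L,e=f((206,114),(348,125));print('L',L,e[0])
Rr,e=f((275.5,114.5),(418,125.5));print('R',Rr,e[0])
print('mid',(L+Rr)/2,'yaw',np.arctan2(*( -(L-Rr)[0],(L-Rr)[1])),np.linalg.norm(L-Rr))
print('ringtop',f((269.5,64),(363.5,72))); print('pin',f((260.5,122.5),(371.5,131.5)),f((260.5,142.5),(370,150.5)))
print('upright mid',f((260.5,130.5),(369.5,139.3)))
y=.06; u=np.array([np.cos(y),np.sin(y),0])
for k,(a,b) in enumerate(((269.5,64),(363.5,72))): print(plane(C[k],(a,b),.014))
for k,(a) in enumerate(((260.5,136.5),(369.5,145))): print('upr outer edge',plane(C[k],a,.082))
```

```text
L [0.5217 0.2535 0.1565] 0.000411699234235192
R [0.5258 0.1946 0.1589] 0.0004844736580987934
mid [0.5237 0.2241 0.1577] yaw 0.06980194355337295 0.05915098107549424
ringtop (array([0.5837, 0.2284, 0.0035]), [np.float64(0.00018734974471802408), np.float64(0.0001873497447179749)])
pin (array([0.5146, 0.222 , 0.0861]), [np.float64(0.00018938848634899626), np.float64(0.00018938848634894722)]) (array([0.4938, 0.2214, 0.0876]), [np.float64(0.0005758549999210903), np.float64(0.0005758549999213346)])
upright mid (array([0.5059, 0.2226, 0.0825]), [np.float64(0.00017356348023292887), np.float64(0.0001735634802328102)])
[0.5822 0.2265 0.014 ]
[0.5826 0.2295 0.014 ]
upr outer edge [0.4992 0.2226 0.082 ]
upr outer edge [0.4998 0.2218 0.082 ]
```

Run:
```python
from h import *
Rt,p=tool(); print(np.round(Rt.T@(np.array([.523,.2238,.2])-p),4))
```

```text
[0.0671 0.048  0.0588]
```

Emit:
{"fn": "nudge_tcp", "kwargs": {
  "segments": [
    [[0.035,0.024,0.02],0.01,1],
    [[0.067,0.048,0.04],0.01,1],
    [[0.067,0.048,0.059],0.01,1],
    [[0.067,0.048,0.059],0.01,1],
    [[0.067,0.048,0.059],0.01,1]
  ]
}}

```text
time: 5.45
position: [0.5222, 0.225, 0.2007]
tool_rot: [3.14, 0.1, -0.001]
ft_force: [-0.4, 0.1, -0.1]
grip_width: 1.001
grip_force: 0.0
```

Run:
```python
from h import *
Rt,p=tool(); print(p,Rt[:,0],np.round(Rt.T@(np.array([.523,.2238,.115])-p),4))
```

```text
[0.52218732 0.22496243 0.20067103] [ 9.97957427e-01  6.38786474e-02 -7.01946730e-04] [0.0008 0.0012 0.0857]
```

Emit:
{"fn": "nudge_tcp", "kwargs": {
  "segments": [
    [[0.001,0.001,0.03],0,1],
    [[0.001,0.001,0.06],0,1],
    [[0.001,0.001,0.086],0,1],
    [[0.001,0.001,0.086],0,1],
    [[0.001,0.001,0.086],0,1],
    [[0.001,0.001,0.086],0,0],
    [[0.001,0.001,0.086],0,0],
    [[0.001,0.001,0.086],0,0],
    [[0.001,0.001,0.086],0,0],
    [[0.001,0.001,0.086],0,0],
    [[0.001,0.001,0.086],0,0],
    [[0.001,0.001,0.086],0,0],
    [[0.001,0.001,0.086],0,0],
    [[0.001,0.001,0.086],0,0],
    [[0.001,0.001,0.086],0,0]
  ],
  "grip_n": 35
}}

```text
time: 6.95
position: [0.525, 0.2242, 0.1186]
tool_rot: [3.138, 0.101, 0.005]
ft_force: [-5.5, -4.0, 20.7]
grip_width: 0.372
grip_force: 35.0
```

Run:
```python
from h import *
Rt,p=tool(); print(p,Rt)
```

```text
[0.52501295 0.22424759 0.11855123] [[ 0.99793962  0.06406014  0.00357873]
 [ 0.06406864 -0.99794281 -0.00231536]
 [ 0.00342304  0.00253987 -0.99999092]]
```

Emit:
{"fn": "nudge_tcp", "kwargs": {
  "segments": [
    [[0,0.001,0.07],0,0]
  ],
  "quiet": true
}}

```text
ok
```

Emit:
{"fn": "nudge_tcp", "kwargs": {
  "segments": [
    [[0,0,-0.02],0,0],
    [[0,0,-0.045],0,0],
    [[0,0,-0.08],0,0],
    [[0,0,-0.12],0,0],
    [[0,0,-0.15],0,0],
    [[0,0,-0.15],0,0],
    [[0,0,-0.15],0,0],
    [[0,0,-0.15],0,0]
  ]
}}

```text
time: 7.85
position: [0.5226, 0.2234, 0.2129]
tool_rot: [3.139, 0.102, -0.004]
ft_force: [0.2, 0.8, -2.6]
grip_width: 0.346
grip_force: 35.0
```

Run:
```python
from h import *
Rt,p=tool(); print(p,Rt); s=ctrl.get_state();print(s['grip_width'],s['grip_force'])
np.savez('v3.npz',R=Rt,p=p); cv2.imwrite('pics/w4.png',ctrl.get_image('wrist')[:,:,::-1])
```

```text
[0.52264409 0.22338341 0.21285277] [[ 0.99790655  0.06461834 -0.00264182]
 [ 0.06461536 -0.99790953 -0.00119779]
 [-0.00271369  0.00102458 -0.99999579]]
0.34554549029146586 34.99919058638625
```

View pics/w4.png

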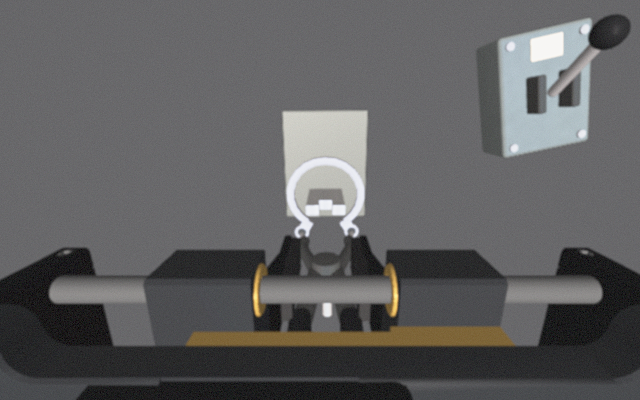

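My first call there was a slip: it drove the tool 50 mm down before the lift. The picture shows the spread ring centred near (325,194), eyes at (301,231)/(351,231), so the fingers now hold the pliers lower than planned. I'll measure where the ring sits before going on.

Run:
```python
from h import *
np.set_printoptions(precision=4,suppress=True)
im=cv2.imread('pics/w4.png').astype(int)
m=((im.max(2)>175)&(im[:,:,0]-im[:,:,2]>3)).astype(np.uint8); m[:150]=0;m[245:]=0;m[:,:275]=0;m[:,380:]=0
n,l,s,ce=cv2.connectedComponentsWithStats(m);k=1+s[1:,4].argmax();print(s[1:])
m=(l==k).astype(np.uint8); pts=cv2.findContours(m,0,1)[0][0][:,0]
pts=pts[pts[:,1]<215]
# outer pts only
c0=np.array([325.5,194]); r=np.linalg.norm(pts-c0,axis=1); print(r.min(),r.max())
o=pts[r>34]; print(cv2.fitEllipse(o),len(o))
ys,xs=np.nonzero(m); print([ (y,xs[ys==y].min(),xs[ys==y].max()) for y in range(156,240,6)])
Rt,p=tool();print(p, ctrl.get_state()['ft_force'])
for n in('top','scene'): cv2.imwrite(f'pics/{n}2.png',ctrl.get_image(n)[:,:,::-1])
a=cv2.resize(cv2.imread('pics/scene2.png')[40:190,240:390],(580,580),interpolation=2)
b=cv2.resize(cv2.imread('pics/top2.png')[170:300,180:290],(220,260),interpolation=2)
z=np.zeros((580,220,3),np.uint8);z[:260]=b;cv2.imwrite('pics/c5.png',np.hstack([a,z]))
```

```text
[[ 286  157   79   81 1719]
 [ 305  200   41   16  435]]
29.038767191463208 39.81519810323691
((325.1869812011719, 193.09059143066406), (72.49964904785156, 77.68824005126953), 90.29059600830078) 150Traceback (most recent call last):
  File "<stdin>", line 11, in <module>
    return umr_minimum(a, axis, None, out, keepdims, initial, where)
ValueError: zero-size array to reduction operation minimum which has no identity
```

Run:
```python
from h import *
Rt,p=tool();print(p, ctrl.get_state()['ft_force'])
for n in('top','scene'): cv2.imwrite(f'pics/{n}2.png',ctrl.get_image(n)[:,:,::-1])
a=cv2.resize(cv2.imread('pics/scene2.png')[40:190,240:390],(580,580),interpolation=2)
b=cv2.resize(cv2.imread('pics/top2.png')[170:300,180:290],(220,260),interpolation=2)
z=np.zeros((580,220,3),np.uint8);z[:260]=b;cv2.imwrite('pics/c5.png',np.hstack([a,z]))
S=cam('scene')
for d in (.045,.1046):
  for x in (.024,.03): print(d,x,(proj(S,p+Rt@[x,0,d])-[240,40])*580/150)
print('tip',(proj(S,p)-[240,40])*580/150)
```

```text
[0.52258212 0.22337265 0.21267204] [ 0.06763504  0.09158279 -0.88013103]
0.045 0.024 [320.31719541 272.72486684]
0.045 0.03 [328.72569795 275.23765808]
0.1046 0.024 [319.02077104 346.44577877]
0.1046 0.03 [327.06893344 348.97686868]
tip [286.88106875 202.70665561]
```

View pics/c5.png

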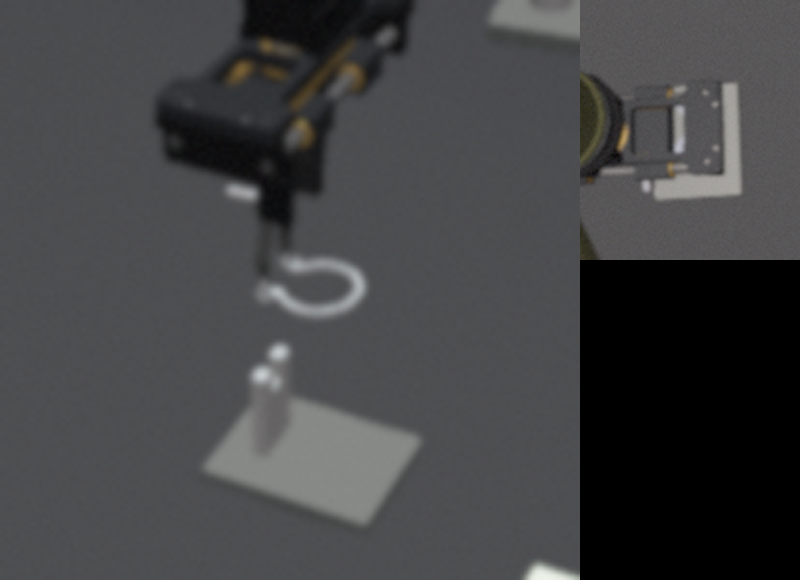

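Run:
```python
from h import *
from scipy.optimize import least_squares
v=np.load('v3.npz');c=cam('wrist',(v['R'],v['p']));S=cam('scene')
P,e=tri([ray(c,(325.2,193.1)),ray(S,(322.8,114.2))]);print('tri',P,e[0],'tool',v['R'].T@(P-v['p']))
I=cam('wrist',(np.eye(3),np.zeros(3)))
# depth, x, tilt unknown; measured outer left/right cols at centre, far outer edge row, eye row
def res(q,w=.028,eye=.0305):
    x,z,t=q;C=np.array([x,0,z]);u=np.array([np.cos(t),0,np.sin(t)])
    a=[proj(I,C+u*w*np.cos(k)+np.array([0,1,0])*w*np.sin(k)) for k in np.linspace(0,2*np.pi,73)]; a=np.array(a)
    return [np.ptp(a[:,0])-78.5,a[:,1].min()-156.5,(a[:,1].min()+a[:,1].max())/2-193.1,proj(I,C-u*eye)[1]-231.5]
for w in (.027,.028,.029):
    for idx in ([0,1,2],[0,1,3],[0,2,3]):
        r=least_squares(lambda q:np.array(res(q,w))[idx],[.03,.05,0]);print(w,idx,r.x,np.round(res(r.x,w),1))
```

```text
tri [0.54449412 0.22534008 0.15615025] 0.0015343912170346268 tool [ 0.02208459 -0.00059876  0.05664222]
0.027 [0, 1, 2] [ 0.02448118  0.0368358  -0.10928847] [0.  0.  0.  2.5]
0.027 [0, 1, 3] [ 0.02501247  0.03716263 -0.18431129] [ 0.   0.  -1.1  0. ]
0.027 [0, 2, 3] [ 0.0241528   0.037011   -0.23409832] [ 0.   2.1 -0.   0. ]
0.028 [0, 1, 2] [ 0.02246628  0.04422553 -0.10928841] [-0.   0.   0.   1.1]
0.028 [0, 1, 3] [ 0.02272001  0.04438815 -0.14634281] [-0.   0.  -0.5  0. ]
0.028 [0, 2, 3] [ 0.02227926  0.04431814 -0.17370892] [-0.  1.  0.  0.]
0.029 [0, 1, 2] [ 0.02045139  0.05161526 -0.10928834] [ 0.   0.   0.  -0.1]
0.029 [0, 1, 3] [ 0.02042966  0.05160064 -0.10596548] [0. 0. 0. 0.]
0.029 [0, 2, 3] [ 0.02047102  0.05160627 -0.10316045] [-0.  -0.1 -0.  -0. ]
```

Run:
```python
from h import *
np.set_printoptions(precision=4,suppress=True)
C=[]
for i in (1,2):
    v=np.load(f'v{i}.npz'); C.append(cam('wrist',(v['R'],v['p'])))
for k,(a) in enumerate(((260.5,142.5),(370,150.5))): print('pin end',plane(C[k],a,.072))
v=np.load('v3.npz');c=cam('wrist',(v['R'],v['p']));S=cam('scene')
im=cv2.imread('pics/w4.png');g=im[295:325,318:336].max(2);ys,xs=np.nonzero(g>170);print('pin w4',xs.min()+318,xs.max()+318,ys.min()+295,ys.max()+295)
sc=cv2.imread('pics/scene2.png').max(2)[80:100,290:320];ys,xs=np.nonzero(sc>130);print('pin scene',list(zip(xs+290,ys+80,sc[ys,xs]))[:40])
rg=cv2.imread('pics/scene2.png').max(2)[98:126,295:340];ys,xs=np.nonzero(rg>140);print('ring scene x',xs.min()+295,xs.max()+295,'y',ys.min()+98,ys.max()+98)
```

```text
pin end [0.4915 0.2246 0.072 ]
pin end [0.4927 0.2189 0.072 ]
pin w4 323 331 303 316
pin scene [(np.int64(299), np.int64(88), np.uint8(134)), (np.int64(300), np.int64(88), np.uint8(145)), (np.int64(301), np.int64(88), np.uint8(142)), (np.int64(302), np.int64(88), np.uint8(132)), (np.int64(299), np.int64(89), np.uint8(140)), (np.int64(300), np.int64(89), np.uint8(156)), (np.int64(301), np.int64(89), np.uint8(159)), (np.int64(302), np.int64(89), np.uint8(157)), (np.int64(303), np.int64(89), np.uint8(156)), (np.int64(304), np.int64(89), np.uint8(152)), (np.int64(305), np.int64(89), np.uint8(136)), (np.int64(300), np.int64(90), np.uint8(132)), (np.int64(301), np.int64(90), np.uint8(140)), (np.int64(302), np.int64(90), np.uint8(147)), (np.int64(303), np.int64(90), np.uint8(154)), (np.int64(304), np.int64(90), np.uint8(157)), (np.int64(305), np.int64(90), np.uint8(143))]
ring scene x 309 333 y 107 120
```

Run:
```python
from h import *
np.set_printoptions(precision=4,suppress=True)
v=np.load('v3.npz');c=cam('wrist',(v['R'],v['p']));S=cam('scene')
for a in ((298.7,88.5),(299.5,89)):
    P,e=tri([ray(c,(327,316.5)),ray(S,a)]);print('pinend',v['R'].T@(P-v['p']),e)
P2,e=tri([ray(c,(325.2,193.1)),ray(S,(322.8,114.2))])
for P2 in [P2]:
    d=v['R'].T@(P2-P);print(d,'angle',np.arctan2(d[2],d[0]))
for z in(.058,.0725): print('nominal',np.arctan2(z,.0305+.030))
```

```text
pinend [-0.0435  0.001  -0.0002] [np.float64(0.0017676229002651833), np.float64(0.0017676229002650983)]
pinend [-0.0422  0.001  -0.0001] [np.float64(0.0028736739362508444), np.float64(0.0028736739362506974)]
[ 0.0642 -0.0016  0.0568] angle 0.7237312453144862
nominal 0.7643042461438939
nominal 0.8753800846003714
```

The fix: ring and pin triangulate about 10 mm off the pads' middle with a slight tilt, which is a poor grip. I'll put the pliers back in the slot and grip again.

Emit:
{"fn": "nudge_tcp", "kwargs": {
  "segments": [
    [[0.011,0,0],0,0],
    [[0.011,0,0.02],0,0],
    [[0.011,0,0.045],0,0],
    [[0.011,0,0.065],0,0],
    [[0.011,0,0.08],0,0],
    [[0.011,0,0.08],0,0]
  ]
}}

```text
time: 8.6
position: [0.5335, 0.224, 0.1319]
tool_rot: [3.139, 0.102, -0.007]
ft_force: [-1.0, -0.7, -2.3]
grip_width: 0.343
grip_force: 35.0
```

Run:
```python
from h import *
Rt,p=tool(); im=ctrl.get_image('wrist')[:,:,::-1];cv2.imwrite('pics/w5.png',im)
sc=ctrl.get_image('scene')[:,:,::-1]; cv2.imwrite('pics/scene3.png',sc)
cv2.imwrite('pics/c6.png',np.hstack([cv2.resize(im[90:330,220:430],(420,480)),cv2.resize(sc[70:190,280:370],(360,480),interpolation=2)]))
```

```text
(no output)
```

View pics/c6.png

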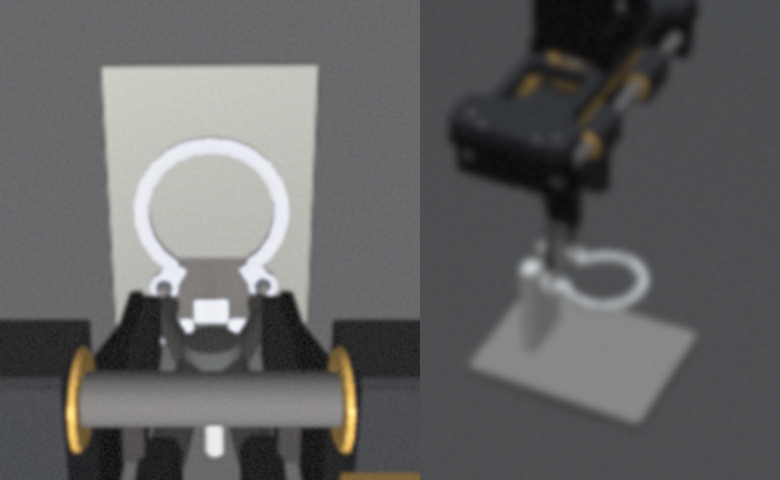

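The wrist crop shows the ring over the plate with eyes at full‑image row ≈233, just in front of the upright's top (rows ≈240–256). Checking the clearance numerically.

Run:
```python
from h import *
np.set_printoptions(precision=4,suppress=True)
Rt,p=tool();c=cam('wrist',(Rt,p));S=cam('scene')
for z in (.045,.05,.055): print(z,'eyes',plane(c,(301.5,233),p[2]-z),plane(c,(351.5,233),p[2]-z),'ringfar',plane(c,(325,158.5),p[2]-z))
for r in (240,250,256): print('upright row',r,plane(c,(325,r),.082))
print('stand: eye target x .523 ; ring far .5824; pin end', plane(c,(327,317),p[2]))
```

```text
0.045 eyes [0.5267 0.2424 0.0897] [0.5291 0.2053 0.0897] ringfar [0.5832 0.2286 0.0897]
0.05 eyes [0.5246 0.2427 0.0847] [0.5271 0.2047 0.0847] ringfar [0.5824 0.2286 0.0847]
0.055 eyes [0.5225 0.243  0.0797] [0.525  0.2041 0.0797] ringfar [0.5817 0.2286 0.0797]
upright row 240 [0.5188 0.2244 0.082 ]
upright row 250 [0.5103 0.2238 0.082 ]
upright row 256 [0.5051 0.2235 0.082 ]
stand: eye target x .523 ; ring far .5824; pin end [0.4888 0.2211 0.1347]
```

Emit:
{"fn": "nudge_tcp", "kwargs": {
  "segments": [
    [[0,0,0.015],0,0],
    [[0,0,0.03],0,0],
    [[0,0,0.04],0,0],
    [[0,0,0.05],0,0],
    [[0,0,0.055],0,0],
    [[0,0,0.055],0,0],
    [[0,0,0.055],0,0]
  ]
}}

```text
time: 9.4
position: [0.5347, 0.225, 0.0797]
tool_rot: [-3.14, -0.102, -0.001]
ft_force: [0.1, 1.0, -1.6]
grip_width: 0.342
grip_force: 35.0
```

Emit:
{"fn": "nudge_tcp", "kwargs": {
  "segments": [
    [[0,0,0.003],0,0],
    [[0,0,0.006],0,0],
    [[0,0,0.008],0,0],
    [[0,0,0.008],0,0]
  ]
}}

```text
time: 9.8
position: [0.5351, 0.2248, 0.072]
tool_rot: [3.14, 0.102, 0.002]
ft_force: [-0.5, 0.3, 0.2]
grip_width: 0.348
grip_force: 35.0
```

Emit:
{"fn": "nudge_tcp", "kwargs": {
  "segments": [
    [[0,0,0.002],0,0],
    [[0,0,0.004],0,0],
    [[0,0,0.004],0,0]
  ]
}}

```text
time: 10.1
position: [0.5378, 0.2256, 0.0709]
tool_rot: [-3.139, -0.101, -0.011]
ft_force: [0.5, -1.6, 12.1]
grip_width: 0.339
grip_force: 35.0
```

Emit:
{"fn": "nudge_tcp", "kwargs": {
  "segments": [
    [[0,0,0.002],0,0],
    [[0,0,0.004],0,0],
    [[0,0,0.004],0,0]
  ]
}}

```text
time: 10.4
position: [0.5387, 0.226, 0.0698]
tool_rot: [-3.14, -0.101, -0.014]
ft_force: [-4.0, -5.1, 30.0]
grip_width: 0.336
grip_force: 35.0
```

Emit:
{"fn": "nudge_tcp", "kwargs": {
  "segments": [
    [[0,0,-0.006],0,0],
    [[0,0,-0.006],0,0]
  ]
}}

```text
time: 10.6
position: [0.5358, 0.2253, 0.0712]
tool_rot: [-3.139, -0.101, -0.005]
ft_force: [0.5, -1.1, 10.8]
grip_width: 0.343
grip_force: 35.0
```

Emit:
{"fn": "nudge_tcp", "kwargs": {
  "segments": [
    [[0,0,0],0,1],
    [[0,0,0],0,1],
    [[0,0,0],0,1],
    [[0,0,0],0,1],
    [[0,0,0],0,1],
    [[0,0,0],0,1],
    [[0,0,0],0,1],
    [[0,0,0],0,1],
    [[0,0,0],0,1],
    [[0,0,0],0,1]
  ]
}}

```text
time: 11.6
position: [0.5345, 0.2248, 0.0696]
tool_rot: [3.14, 0.102, 0.0]
ft_force: [0.1, 0.2, 0.4]
grip_width: 0.996
grip_force: 0.0
```

Run:
```python
from h import *
np.set_printoptions(precision=4,suppress=True)
Rt,p=tool();c=cam('wrist',(Rt,p)); im=ctrl.get_image('wrist')[:,:,::-1];cv2.imwrite('pics/w6.png',im)
b=im.astype(int);m=((b.max(2)>170)&(b[:,:,0]-b[:,:,2]>3)).astype(np.uint8);m[:,:230]=0;m[:,420:]=0;m[330:]=0
n,l,s,ce=cv2.connectedComponentsWithStats(m)
for k in range(1,n):
    if s[k,4]>25:x,y,w,h=s[k,:4];print(s[k],'far',plane(c,(x+w/2,y),.014),'L',plane(c,(x,y+h*.45),.014)[1],'R',plane(c,(x+w,y+h*.45),.014)[1])
```

```text
[ 295  160   63   83 1676] far [0.5802 0.2271 0.014 ] L 0.24893447149906078 R 0.20148460706217408
[299 303  16  12 159] far [0.4586 0.2354 0.014 ] L 0.2419148123268462 R 0.2283644102996868
[326 303   3  17  50] far [0.4598 0.2181 0.014 ] L 0.21889894959200273 R 0.21635173478202585
[338 303  19  11 167] far [0.4609 0.2013 0.014 ] L 0.2089199533340244 R 0.1928358386145865
```

Emit:
{"fn": "nudge_tcp", "kwargs": {
  "segments": [
    [[0,0,-0.02],0,1],
    [[0,0,-0.05],0,1],
    [[0,0,-0.09],0,1],
    [[0,0,-0.14],0,1],
    [[0,0,-0.19],0,1],
    [[-0.04,0,-0.19],0,1],
    [[-0.082,0,-0.19],0,1],
    [[-0.082,0,-0.19],0,1],
    [[-0.082,0,-0.19],0,1]
  ]
}}

```text
time: 12.55
position: [0.4525, 0.2192, 0.2601]
tool_rot: [3.138, 0.102, 0.004]
ft_force: [1.0, -1.1, 0.2]
grip_width: 1.003
grip_force: 0.0
```

Run:
```python
from h import *
np.set_printoptions(precision=4,suppress=True)
Rt,p=tool();print(p);c=cam('wrist',(Rt,p)); im=ctrl.get_image('wrist')[:,:,::-1];cv2.imwrite('pics/w7.png',im)
b=im.astype(int)
for nm,m in(('blu',(b.max(2)>170)&(b[:,:,0]-b[:,:,2]>3)),('blk',b.max(2)<82)):
  m=m.astype(np.uint8);m[:,:230]=0;m[:,420:]=0;m[180:]=0
  n,l,s,ce=cv2.connectedComponentsWithStats(m)
  for k in range(1,n):
    if s[k,4]>25:
        x,y,w,h=s[k,:4];print(nm,s[k],[ (z,plane(c,(x,y+h/2),z)[:2],plane(c,(x+w-1,y+h/2),z)[:2],'far',plane(c,(x+w/2,y),z)[0],'near',plane(c,(x+w/2,y+h),z)[0]) for z in ((.014,.082) if nm=='blu' else (.159,))])
```

```text
[0.4525 0.2192 0.2601]
blu [307  71  37  44 510] [(0.014, array([0.5541, 0.249 ]), array([0.5571, 0.2029]), 'far', np.float64(0.5815753043582548), 'near', np.float64(0.5286352535781088)), (0.082, array([0.5502, 0.245 ]), array([0.5527, 0.2066]), 'far', np.float64(0.5731194202668153), 'near', np.float64(0.5289819952130201))]
blu [307 130  20  19 205] [(0.014, array([0.4956, 0.2461]), array([0.4973, 0.2208]), 'far', np.float64(0.5088567518734385), 'near', np.float64(0.48396201963862706)), (0.082, array([0.5015, 0.2426]), array([0.5029, 0.2215]), 'far', np.float64(0.5124921708966136), 'near', np.float64(0.4917368190966798))]
blu [328 131  16  12 152] [(0.014, array([0.5008, 0.2183]), array([0.5021, 0.1983]), 'far', np.float64(0.5092334516005714), 'near', np.float64(0.4936007313962689)), (0.082, array([0.5057, 0.2194]), array([0.5068, 0.2028]), 'far', np.float64(0.5128062347429662), 'near', np.float64(0.49977285063704996))]
blk [330 115  37  18 458] [(0.159, array([0.5223, 0.2197]), array([0.5243, 0.1892]), 'far', np.float64(0.5306591972959117), 'near', np.float64(0.5158942150795849))]
blk [285 116  37  17 447] [(0.159, array([0.5194, 0.2579]), array([0.5214, 0.2274]), 'far', np.float64(0.5273368241369213), 'near', np.float64(0.5133447416888076))]
```

Run:
```python
import cv2
im=cv2.imread('pics/w7.png')[40:200,220:430];cv2.imwrite('pics/c7.png',cv2.resize(im,None,fx=3.5,fy=3.5,interpolation=cv2.INTER_CUBIC))
```

```text
(no output)
```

View pics/c7.png

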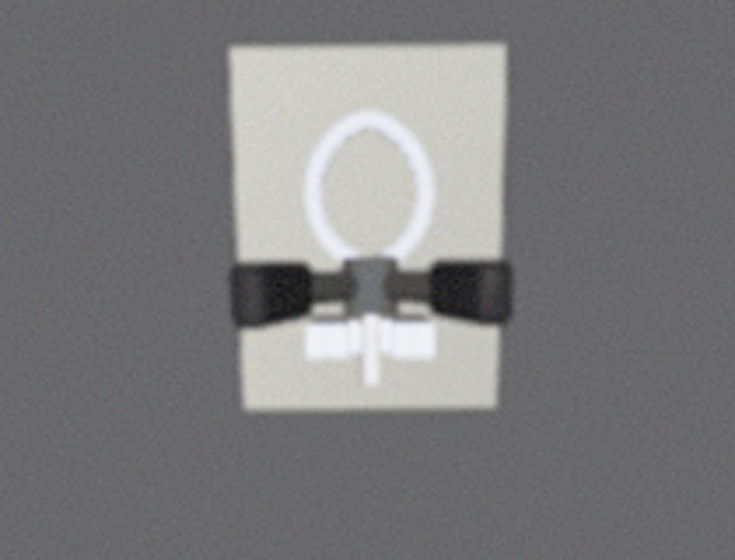

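The last picture shows the pliers upright again, pin in the slot, handles symmetrical; axis ≈ (0.522, 0.2236). Regripping.

Emit:
{"fn": "nudge_tcp", "kwargs": {
  "segments": [
    [[0.04,-0.002,0.02],0,1],
    [[0.07,-0.004,0.05],0,1],
    [[0.07,-0.004,0.06],0,1],
    [[0.07,-0.004,0.06],0,1],
    [[0.07,-0.004,0.06],0,1]
  ]
}}

```text
time: 13.1
position: [0.5221, 0.2287, 0.1997]
tool_rot: [-3.139, -0.103, 0.001]
ft_force: [-0.8, 0.1, 1.9]
grip_width: 0.999
grip_force: 0.0
```

Run:
```python
from h import *
Rt,p=tool(); print(p,Rt[:,0],np.round(Rt.T@(np.array([.522,.2236,.115])-p),4))
```

```text
[0.52213739 0.22865211 0.19965328] [ 9.97861608e-01  6.53563505e-02 -8.70754956e-04] [-0.0004  0.0051  0.0846]
```

Emit:
{"fn": "nudge_tcp", "kwargs": {
  "segments": [
    [[0,0.005,0.02],0,1],
    [[0,0.005,0.05],0,1],
    [[0,0.005,0.075],0,1],
    [[0,0.005,0.083],0,1],
    [[0,0.005,0.083],0,1],
    [[0,0.005,0.083],0,1]
  ]
}}

```text
time: 13.7
position: [0.5235, 0.2237, 0.1185]
tool_rot: [-3.139, -0.102, -0.005]
ft_force: [0.6, 1.0, 0.7]
grip_width: 1.003
grip_force: 0.0
```

Run:
```python
from h import *
Rt,p=tool(); print(p,np.round(Rt.T@(np.array([.522,.2236,.115])-p),4))
```

```text
[0.523505   0.2237123  0.11847774] [-0.0015  0.      0.0035]
```

Emit:
{"fn": "nudge_tcp", "kwargs": {
  "segments": [
    [[0,0,0],0,0],
    [[0,0,0],0,0],
    [[0,0,0],0,0],
    [[0,0,0],0,0],
    [[0,0,0],0,0],
    [[0,0,0],0,0],
    [[0,0,0],0,0],
    [[0,0,0],0,0],
    [[0,0,0],0,0],
    [[0,0,0],0,0],
    [[0,0,0],0,0]
  ],
  "grip_n": 40
}}

```text
time: 14.8
position: [0.5239, 0.2244, 0.121]
tool_rot: [-3.14, -0.102, -0.006]
ft_force: [-5.3, -2.2, 22.7]
grip_width: 0.364
grip_force: 40.0
```

Run:
```python
from h import *
Rt,p=tool(); print(p,np.round(Rt.T@(np.array([.522,.2236,.115])-p),4)); np.savez('g.npz',R=Rt,p=p)
```

```text
[0.523893   0.22438264 0.1209551 ] [-0.002   0.0007  0.0059]
```

Emit:
{"fn": "nudge_tcp", "kwargs": {
  "segments": [
    [[0,0,-0.01],0,0],
    [[0,0,-0.03],0,0],
    [[0,0,-0.06],0,0],
    [[0,0,-0.1],0,0],
    [[0,0,-0.14],0,0],
    [[0,0,-0.17],0,0],
    [[0,0,-0.17],0,0],
    [[0,0,-0.17],0,0],
    [[0,0,-0.17],0,0]
  ]
}}

```text
time: 15.7
position: [0.5218, 0.2223, 0.2847]
tool_rot: [3.139, 0.102, -0.004]
ft_force: [0.4, 0.5, -1.9]
grip_width: 0.362
grip_force: 40.0
```

Run:
```python
from h import *
np.set_printoptions(precision=4,suppress=True)
Rt,p=tool();c=cam('wrist',(np.eye(3),np.zeros(3))); im=ctrl.get_image('wrist')[:,:,::-1];cv2.imwrite('pics/w8.png',im)
print(p,Rt[:,0])
b=im.astype(int);m=((b.max(2)>175)&(b[:,:,0]-b[:,:,2]>3)).astype(np.uint8);m[:,:230]=0;m[:,420:]=0;m[330:]=0
n,l,s,ce=cv2.connectedComponentsWithStats(m)
for k in range(1,n):
    if s[k,4]>25: print(s[k])
k=1+s[1:,4].argmax();x,y,w,h=s[k,:4];ys,xs=np.nonzero(l==k)
for r in range(y,y+h,4): q=xs[ys==r]; print(r,q.min(),q.max(),len(q))
```

```text
[0.5218 0.2223 0.2847] [ 0.9979  0.0646 -0.0029]
[ 293  138   66   69 1494]
[324 239   4  25  54]
138 320 330 9
142 309 342 34
146 304 347 26
150 300 351 20
154 298 354 17
158 295 355 15
162 294 357 16
166 294 357 14
170 294 358 13
174 293 357 15
178 295 357 15
182 296 355 16
186 299 352 30
190 301 350 50
194 304 347 34
198 300 351 28
202 299 352 13
206 301 351 5
```

Run:
```python
from h import *
np.set_printoptions(precision=4,suppress=True)
c=cam('wrist',(np.eye(3),np.zeros(3)))
for z in (.103,.107,.111): print(z,[(r,plane(c,(325.5,r),z)[:2]) for r in (137.5,169,202)], 'w',plane(c,(357.8,170),z)[1]-plane(c,(292.8,170),z)[1])
Rt,p=tool()
# hover: ring_center tool (.030,0,.107) -> axle (.556,-.247), ring z .16; yaw kept
for yaw in (.065,): 
    t=np.array([.5558,-.2472,.15])-Rt@np.array([.0295,0,.107]); print('TCP',t,'shift',Rt.T@(t-p))
```

```text
0.103 [(137.5, array([ 0.0581, -0.    ])), (169, array([0.0305, 0.    ])), (202, array([-0.0003,  0.0001]))] w 0.05813524661830055
0.107 [(137.5, array([ 0.0578, -0.    ])), (169, array([0.0298, 0.    ])), (202, array([-0.0015,  0.0001]))] w 0.05901049255554381
0.111 [(137.5, array([ 0.0574, -0.    ])), (169, array([0.029, 0.   ])), (202, array([-0.0027,  0.0001]))] w 0.05988573849278707
TCP [ 0.5267 -0.249   0.2571] shift [-0.0255  0.4707  0.028 ]
```

Emit:
{"fn": "nudge_tcp", "kwargs": {
  "segments": [
    [[0,0.02,0],0,0],
    [[0,0.05,0],0,0],
    [[0,0.09,0],0,0],
    [[-0.01,0.13,0],0,0],
    [[-0.01,0.17,0],0,0],
    [[-0.01,0.21,0],0,0],
    [[-0.01,0.25,0],0,0],
    [[-0.02,0.29,0],0,0],
    [[-0.02,0.33,0],0,0],
    [[-0.025,0.37,0],0,0],
    [[-0.025,0.41,0],0,0],
    [[-0.025,0.44,0],0,0],
    [[-0.025,0.46,0],0,0],
    [[-0.025,0.471,0],0,0],
    [[-0.025,0.471,0],0,0],
    [[-0.025,0.471,0],0,0],
    [[-0.025,0.471,0],0,0]
  ]
}}

```text
time: 17.45
position: [0.5287, -0.2463, 0.2868]
tool_rot: [-3.139, -0.107, -0.001]
ft_force: [-0.1, 0.4, -1.9]
grip_width: 0.361
grip_force: 40.0
```

Run:
```python
from h import *
np.set_printoptions(precision=4,suppress=True)
Rt,p=tool(); im=ctrl.get_image('wrist')[:,:,::-1];cv2.imwrite('pics/w9.png',im);c=cam('wrist',(Rt,p))
print(p,Rt[:,0],'want groove px (axle top)',proj(c,[.5558,-.2472,.098]))
g=im.max(2)
print('row profile at col 325:',g[130:235,323:328].mean(1).astype(int).tolist())
print('col profile at row 175:',g[173:178,270:390].mean(0).astype(int).tolist())
T=cv2.imread('pics/top0.png').max(2); print(T[222:240,440:470].tolist()[8])
```

```text
[ 0.5287 -0.2463  0.2868] [0.9977 0.068  0.0004] want groove px (axle top) [327.8447 158.8266]
row profile at col 325: [122, 117, 117, 118, 119, 115, 114, 137, 194, 236, 242, 242, 241, 240, 241, 241, 241, 241, 241, 241, 241, 241, 241, 240, 238, 235, 229, 223, 222, 229, 237, 240, 240, 240, 239, 239, 239, 239, 239, 240, 241, 240, 230, 193, 153, 167, 195, 207, 208, 209, 207, 206, 209, 223, 238, 244, 244, 244, 244, 244, 244, 244, 244, 243, 244, 244, 244, 244, 241, 220, 181, 140, 113, 105, 106, 107, 106, 106, 103, 92, 74, 60, 60, 59, 60, 65, 80, 102, 113, 117, 116, 117, 115, 116, 116, 113, 112, 109, 108, 111, 113, 112, 116, 115, 114]
col profile at row 175: [107, 107, 106, 106, 106, 107, 109, 107, 106, 107, 106, 106, 107, 107, 106, 105, 107, 107, 105, 107, 105, 104, 109, 148, 206, 239, 243, 242, 240, 235, 231, 237, 243, 243, 242, 238, 232, 226, 221, 214, 208, 203, 203, 205, 205, 204, 205, 205, 200, 195, 191, 186, 183, 181, 182, 184, 183, 184, 187, 190, 191, 192, 186, 183, 181, 182, 180, 181, 188, 197, 202, 208, 211, 209, 209, 208, 207, 209, 208, 209, 208, 220, 235, 241, 241, 242, 243, 243, 243, 244, 243, 243, 243, 243, 242, 240, 234, 227, 217, 206, 190, 175, 157, 140, 125, 116, 109, 107, 105, 105, 106, 106, 106, 105, 107, 107, 107, 107, 108, 106]
[95, 114, 140, 151, 150, 166, 188, 197, 198, 197, 197, 195, 181, 160, 138, 134, 160, 181, 194, 196, 197, 197, 195, 190, 181, 170, 171, 174, 188, 200]
```

Create dim.py:
```python
from h import *
np.set_printoptions(precision=4,suppress=True)
def dimple(im,lo=(305,145),hi=(345,172)):
    g=cv2.GaussianBlur(im.max(2),(3,3),0)[lo[1]:hi[1],lo[0]:hi[0]].astype(np.uint8)
    bh=cv2.morphologyEx(g,cv2.MORPH_BLACKHAT,cv2.getStructuringElement(2,(11,11)))
    m=(bh>8).astype(np.uint8);n,l,s,ce=cv2.connectedComponentsWithStats(m)
    return [(s[k,4],ce[k]+lo,s[k,2:4]) for k in range(1,n) if s[k,4]>4]
```

Run:
```python
from dim import *
im=cv2.imread('pics/w9.png');Rt,p=tool();c=cam('wrist',(Rt,p))
for d in dimple(im): print(d,plane(c,d[1],.098))
g=im.max(2)
for r in range(132,192,4): print(r,g[r,285:370:2].tolist())
T=cv2.imread('pics/top0.png');
for d in dimple(T,(440,215),(470,245)): print('top',d,plane(cam('top'),d[1],.098))
```

```text
(np.int32(211), array([311.673 , 158.5071]), array([19, 27], dtype=int32)) [ 0.5548 -0.2287  0.098 ]
(np.int32(57), array([329.6667, 157.4386]), array([8, 8], dtype=int32)) [ 0.5575 -0.2496  0.098 ]
(np.int32(34), array([341.7059, 168.7059]), array([9, 9], dtype=int32)) [ 0.5452 -0.2648  0.098 ]
132 [244, 245, 245, 244, 244, 245, 244, 244, 239, 211, 202, 204, 208, 206, 207, 187, 141, 118, 118, 117, 112, 117, 120, 122, 114, 118, 119, 122, 141, 185, 204, 208, 213, 208, 211, 213, 240, 245, 244, 244, 244, 245, 198]
136 [245, 244, 244, 244, 243, 243, 245, 240, 205, 201, 203, 204, 205, 182, 135, 118, 115, 112, 119, 115, 115, 112, 118, 117, 122, 117, 115, 114, 114, 111, 122, 183, 208, 208, 213, 209, 209, 235, 245, 245, 244, 244, 244]
140 [244, 243, 244, 244, 244, 244, 242, 214, 202, 211, 206, 203, 162, 133, 175, 228, 238, 243, 243, 242, 244, 242, 243, 244, 240, 233, 202, 148, 120, 114, 120, 117, 149, 213, 213, 210, 209, 214, 237, 244, 244, 244, 245]
144 [244, 244, 244, 244, 244, 245, 224, 201, 205, 211, 214, 234, 242, 243, 242, 242, 239, 240, 241, 242, 242, 241, 241, 240, 240, 241, 241, 243
[... 2099 characters left out ...]
3, 243, 233, 236, 244, 244, 244, 244, 244, 244, 244, 244, 242, 237, 238, 239, 240, 240, 242, 243, 243, 244, 245, 240, 224, 240, 243, 235, 149, 114, 108, 102, 104, 108, 107, 107]
188 [105, 106, 108, 103, 110, 108, 109, 156, 242, 243, 240, 226, 227, 243, 244, 245, 244, 244, 244, 245, 244, 245, 244, 244, 244, 244, 244, 244, 238, 219, 238, 242, 244, 214, 112, 106, 108, 107, 108, 108, 103, 108, 106]
top (np.int32(437), array([453.0847, 230.4485]), array([29, 29], dtype=int32)) [ 0.5542 -0.246   0.098 ]
top (np.int32(21), array([467.7143, 217.1429]), array([5, 7], dtype=int32)) [ 0.5822 -0.2773  0.098 ]
top (np.int32(32), array([454.5, 229.5]), array([6, 6], dtype=int32)) [ 0.5562 -0.249   0.098 ]
```

Emit:
{"fn": "nudge_tcp", "kwargs": {
  "segments": [
    [[-0.001,0.005,0],0,0],
    [[-0.001,0.005,0.015],0,0],
    [[-0.001,0.005,0.03],0,0],
    [[-0.001,0.005,0.045],0,0],
    [[-0.001,0.005,0.06],0,0],
    [[-0.001,0.005,0.06],0,0],
    [[-0.001,0.005,0.06],0,0],
    [[-0.001,0.005,0.06],0,0]
  ]
}}

```text
time: 18.3
position: [0.528, -0.2538, 0.2273]
tool_rot: [3.139, 0.102, 0.002]
ft_force: [-0.4, 0.4, -2.3]
grip_width: 0.361
grip_force: 40.0
```

Run:
```python
from dim import *
Rt,p=tool(); im=ctrl.get_image('wrist')[:,:,::-1].copy();cv2.imwrite('pics/w10.png',im);c=cam('wrist',(Rt,p))
rc=p+Rt@np.array([.0298,0,.107]);print(p,'ring',rc,'expect px',proj(c,[rc[0],rc[1],.098]))
for d in dimple(im,(308,145),(345,185)): print(d,plane(c,d[1],.098),'shift tool',Rt.T@(plane(c,d[1],.098)-rc))
```

```text
[ 0.528  -0.2538  0.2273] ring [ 0.5579 -0.2519  0.1203] expect px [325.4266 164.8691]
(np.int32(309), array([333.8285, 166.6926]), array([37, 40], dtype=int32)) [ 0.5566 -0.2602  0.098 ] shift tool [-0.0018  0.0082  0.0223]
(np.int32(11), array([309.3636, 149.7273]), array([4, 5], dtype=int32)) [ 0.5715 -0.2355  0.098 ] shift tool [ 0.0146 -0.0155  0.0223]
(np.int32(77), array([322.6104, 165.0649]), array([10, 10], dtype=int32)) [ 0.5575 -0.2492  0.098 ] shift tool [-0.0002 -0.0028  0.0223]
```

Emit:
{"fn": "nudge_tcp", "kwargs": {
  "segments": [
    [[0,-0.003,0],0,0],
    [[0,-0.003,0.006],0,0],
    [[0,-0.003,0.011],0,0],
    [[0,-0.003,0.011],0,0],
    [[0,-0.003,0.011],0,0],
    [[0,-0.003,0.011],0,0]
  ]
}}

```text
time: 18.95
position: [0.5273, -0.2508, 0.2156]
tool_rot: [3.14, 0.102, 0.0]
ft_force: [-0.5, 1.1, -1.9]
grip_width: 0.367
grip_force: 40.0
```

Create chk.py:
```python
from dim import *
for i in range(3):
    Rt,p=tool(); im=ctrl.get_image('wrist')[:,:,::-1].copy();c=cam('wrist',(Rt,p))
    rc=p+Rt@np.array([.0295,0,.107]);ex=proj(c,[rc[0],rc[1],.098]);print(p,'ring z',rc[2],'expect',ex)
    g=im.max(2);e=np.round(ex).astype(int)
    for d in dimple(im,e-[14,14],e+[14,14]):
        if d[0]<150: print(d[0],d[1],plane(c,d[1],.098),'shift tool',Rt.T@(plane(c,d[1],.098)-rc))
cv2.imwrite('pics/chk.png',im)
b=im.astype(int);m=((b.max(2)>175)).astype(int)
for r in (165,170,175): print(r,g[r,285:366].tolist())
print('col',g[130:215,int(ex[0])-8].tolist())
```

```bash
python3 chk.py
```

```text
[ 0.5273 -0.2508  0.2156] ring z 0.10864345373071867 expect [325.4504 167.2314]
82 [325.7683 166.439 ] [ 0.5576 -0.2491  0.098 ] shift tool [0.0008 0.0003 0.0106]
[ 0.5274 -0.2507  0.2157] ring z 0.10868368109511878 expect [325.4498 167.225 ]
83 [325.7108 166.4578] [ 0.5576 -0.249   0.098 ] shift tool [0.0007 0.0002 0.0107]
[ 0.5274 -0.2508  0.2157] ring z 0.10874449383387978 expect [325.4489 167.2142]
83 [325.7108 166.4578] [ 0.5576 -0.2491  0.098 ] shift tool [0.0007 0.0002 0.0107]
165 [244, 241, 224, 204, 201, 204, 200, 205, 217, 233, 241, 242, 241, 242, 228, 178, 126, 116, 117, 131, 185, 233, 242, 241, 241, 240, 239, 240, 239, 238, 239, 238, 238, 238, 238, 239, 228, 194, 133, 115, 109, 111, 113, 128, 167, 220, 237, 241, 240, 238, 238, 239, 237, 239, 237, 238, 238, 237, 238, 239, 236, 221, 157, 115, 114, 131, 180, 227, 240, 241, 242, 241, 235, 217, 210, 213, 213, 211, 212, 218, 234]
170 [244, 244, 244, 239, 219, 203, 202, 208, 218, 233, 242, 2
[... 486 characters left out ...]
0, 240, 241, 239, 239, 239, 237, 238, 239, 238, 239, 238, 238, 237, 237, 237, 237, 237, 237, 239, 239, 241, 240, 239, 239, 238, 237, 238, 238, 238, 241, 240, 237, 213, 160, 120, 119, 144, 171, 190, 219, 236, 241, 241, 241, 238, 226, 211, 203, 211, 221, 238, 243, 243, 243]
col [197, 169, 134, 122, 116, 117, 112, 113, 140, 200, 238, 241, 242, 241, 241, 231, 201, 187, 220, 239, 241, 241, 241, 241, 240, 240, 241, 240, 240, 241, 241, 240, 240, 239, 238, 238, 239, 239, 240, 240, 240, 239, 239, 239, 239, 237, 239, 238, 238, 237, 237, 239, 240, 236, 215, 180, 187, 201, 202, 209, 207, 208, 205, 202, 206, 219, 238, 244, 244, 243, 244, 243, 244, 245, 244, 244, 244, 244, 243, 245, 240, 194, 109, 60, 62]
```

Ring-to-axle gaps in the image are even within ~0.5 mm; a 0.7 mm forward correction, then descend slowly.

Emit:
{"fn": "nudge_tcp", "kwargs": {
  "segments": [
    [[0.0007,0.0003,0],0,0],
    [[0.0007,0.0003,0.004],0,0],
    [[0.0007,0.0003,0.008],0,0],
    [[0.0007,0.0003,0.012],0,0],
    [[0.0007,0.0003,0.012],0,0],
    [[0.0007,0.0003,0.012],0,0]
  ]
}}

```text
time: 19.7
position: [0.5279, -0.2509, 0.2033]
tool_rot: [-3.14, -0.102, 0.001]
ft_force: [-0.1, 0.6, -1.4]
grip_width: 0.361
grip_force: 40.0
```

```bash
python3 chk.py
```

```text
[ 0.5279 -0.2509  0.2033] ring z 0.09632564948663748 expect [325.4637 169.6165]
85 [325.6235 169.3765] [ 0.5575 -0.2491  0.098 ] shift tool [ 0.0002  0.0001 -0.0017]
[ 0.5281 -0.2509  0.2036] ring z 0.09656863183785662 expect [325.4639 169.5668]
85 [325.6353 169.4471] [ 0.5576 -0.2492  0.098 ] shift tool [ 0.0001  0.0002 -0.0014]
[ 0.5281 -0.2509  0.2037] ring z 0.09667757820034974 expect [325.4639 169.5447]
87 [325.5517 169.4713] [ 0.5576 -0.2491  0.098 ] shift tool [ 0.0001  0.0001 -0.0013]
165 [225, 206, 198, 199, 202, 199, 198, 204, 218, 235, 241, 242, 241, 240, 229, 173, 127, 113, 131, 183, 232, 241, 242, 241, 240, 242, 241, 240, 239, 239, 240, 239, 239, 239, 239, 239, 238, 235, 231, 223, 216, 210, 219, 230, 238, 241, 239, 239, 239, 239, 239, 239, 240, 238, 238, 237, 238, 237, 238, 240, 237, 224, 172, 125, 113, 127, 178, 229, 240, 242, 241, 240, 234, 216, 208, 207, 209, 212, 210, 211, 209]
170 [242, 233, 211, 200, 201, 201, 202, 206, 218,
[... 498 characters left out ...]
0, 240, 239, 239, 238, 239, 240, 238, 239, 238, 240, 237, 237, 236, 238, 237, 238, 238, 239, 238, 238, 238, 237, 237, 236, 237, 238, 239, 239, 240, 240, 239, 239, 239, 234, 210, 151, 113, 113, 147, 209, 239, 242, 241, 241, 239, 228, 212, 207, 208, 208, 205, 219, 239, 244]
col [201, 198, 174, 140, 115, 117, 114, 116, 141, 197, 235, 243, 242, 241, 238, 222, 207, 205, 186, 184, 222, 238, 242, 241, 241, 240, 241, 242, 240, 241, 240, 240, 240, 240, 240, 239, 240, 238, 237, 237, 239, 238, 240, 239, 240, 240, 241, 239, 239, 237, 238, 238, 237, 237, 238, 239, 240, 236, 220, 203, 203, 206, 209, 206, 205, 202, 205, 205, 213, 234, 243, 244, 244, 244, 243, 244, 244, 244, 244, 246, 239, 193, 111, 63, 59]
```

Emit:
{"fn": "nudge_tcp", "kwargs": {
  "segments": [
    [[0,0,0.004],0,0],
    [[0,0,0.008],0,0],
    [[0,0,0.012],0,0],
    [[0,0,0.0165],0,0],
    [[0,0,0.0165],0,0],
    [[0,0,0.0165],0,0],
    [[0,0,0.0165],0,0]
  ]
}}

```text
time: 20.55
position: [0.5281, -0.251, 0.1872]
tool_rot: [3.14, 0.102, 0.0]
ft_force: [0.2, 0.1, -1.7]
grip_width: 0.364
grip_force: 40.0
```

```bash
python3 chk.py
```

```text
[ 0.5281 -0.251   0.1872] ring z 0.08023634755972141 expect [325.4865 173.0587]
92 [325.5109 173.1848] [ 0.5575 -0.2491  0.098 ] shift tool [-0.0001  0.     -0.0178]
[ 0.5282 -0.251   0.1873] ring z 0.08030572814856447 expect [325.4875 173.0412]
96 [325.5    173.1042] [ 0.5576 -0.2491  0.098 ] shift tool [-0.      0.     -0.0177]
[ 0.5282 -0.251   0.1873] ring z 0.08033620724037567 expect [325.4884 173.0338]
95 [325.5474 173.1368] [ 0.5576 -0.2492  0.098 ] shift tool [-0.0001  0.0001 -0.0177]
165 [194, 196, 201, 200, 202, 204, 201, 203, 219, 235, 241, 241, 241, 240, 226, 169, 120, 111, 141, 204, 236, 241, 241, 240, 240, 240, 241, 240, 241, 240, 240, 239, 240, 240, 239, 241, 239, 239, 238, 239, 237, 236, 237, 238, 237, 238, 239, 237, 237, 239, 239, 239, 238, 238, 240, 238, 239, 239, 238, 239, 238, 228, 190, 136, 112, 127, 180, 228, 240, 241, 242, 241, 235, 218, 204, 204, 209, 206, 208, 209, 212]
170 [197, 200, 204, 201, 201, 198, 201, 202, 218, 232,
[... 493 characters left out ...]
7, 238, 238, 239, 239, 239, 240, 238, 240, 236, 220, 166, 125, 108, 107, 108, 110, 120, 160, 215, 235, 239, 238, 237, 238, 237, 235, 236, 236, 237, 236, 238, 237, 238, 240, 240, 233, 201, 144, 142, 202, 236, 241, 240, 242, 238, 225, 211, 208, 206, 207, 210, 214, 210, 208]
col [197, 200, 196, 167, 135, 116, 115, 112, 141, 198, 236, 242, 241, 242, 239, 221, 168, 149, 191, 213, 188, 170, 214, 237, 241, 241, 242, 241, 240, 240, 240, 239, 240, 241, 239, 240, 239, 239, 239, 238, 238, 238, 238, 238, 238, 240, 239, 239, 239, 240, 240, 239, 239, 238, 239, 237, 238, 238, 236, 238, 239, 238, 235, 226, 214, 204, 204, 201, 204, 203, 203, 200, 202, 219, 235, 243, 244, 243, 244, 245, 240, 196, 109, 63, 61]
```

```bash
python3 -c "
from bench import ctrl
print(ctrl.close_job())"
```

```text
the job is handed in; nothing more can be done
None
```

The job is handed in at about 21 s with the isolator off and the pliers held squeezed; by my measurements the circlip is centred on the axle to about 1 mm and level with the groove, with no sign of contact. One mistyped move early on pushed the gripper about 50 mm down the handles, with no force reading at that moment, so I can't rule out that a force limit was passed; I put the pliers back in the stand and gripped them again. The hand-in returned no verdict.

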